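Feel for the release notch of a bat-blank clamp

ROBOT

A 6-joint arm with a two-finger parallel gripper is mounted at the origin on the work surface. World frame = base frame: x ahead of the robot, y to its left, z up, the work surface at z = 0. Lengths are in m, angles in rad, forces in N, time in s.
With the tool pointing down it reaches from about 0.325 to 1 m from the base axis. Payload 5.1 kg.
Tool frame: the origin (TCP) lies at the very end of the fingers, on their centre line; the grasp point (between the pads) lies 19 mm behind it (arm.grip_depth is the distance from the TCP to the grasp point, in m); z points along the fingers, y is the direction in which the jaws open and shut (so a half turn about z gives the same grasp; the last joint's range is limited). The gripper opens to 85 mm and grips with 20 to 120 N. Pads are 22 mm wide; open, the fingers measure 114 mm over their backs; the gripper's body (76 mm by 85 mm) begins 54 mm behind the grasp point. The pads swing forward as they close: fully open they stand 13 mm farther back than shut.
Start: joints at [1.042, 0.124, 1.65, -0, 1.367, -0.083], TCP at [0.28, 0.586, 0.231] pointing down, gripper open.
Joint ranges: [-2.61, 2.61], [-1.02, 2.33], [0.03, 2.71], [-1.35, 4.49], [0.32, 2.68], [-2.91, 2.91]. Speed limits (rad/s): [2.57, 2.57, 3.14, 3.14, 3.14, 3.14].

INTERFACE

Orientations are given as a 3x3 rotation matrix whose columns are the frame's x, y, z axes.
In Python, from station import arm gives the robot as it stands.
- The arm moves only by the tool arm_command, never from a script. Its argument "motion" is a list of rows, each a list of 7 numbers: the shift along the world's x, y, z in mm, then the turn, a rotation vector about the world's x, y, z in degrees, then the finger opening in mm, from 0 to 85.4. In form: [[dx, dy, dz, rx, ry, rz, jaw], ...]. A call has exactly 5 rows; each row shifts and turns the commanded pose from where the row before left it; what a row does not reach is not made up. A row lasts 1/8 s, in which the tool goes at most 62.5 mm and 10.7 degrees, less where a joint would pass 70% of its speed; a pose out of reach is approached as far as the arm can. A call is refused whole if a number of a shift passes 62.5 or a number of a turn 10.7, either way. A call with a gripper value outside its range is refused whole. The fingers move at their own pace and stop on an object; "newtons" is the grip in N (left out, the last holds). Time passes only in rows, so rows that do not move let the fingers close, or fill a call up. It gives the time, the measured TCP pose, the force and the opening at its end, in the units of the state.
- arm.read_state(): the state, without advancing time (a new reading comes with each control period).
- arm.camera(name): name is "scene" or "side" or "wrist"; returns a dict with "img" (480x640x3 uint8, red, green, blue), "range_z" (480x640 float32, m along the optical axis (not along the pixel's ray), 0 where there is no reading), "mtx" (3x3 intrinsics, pixels), "extrinsics" (4x4, takes a point from camera to world coordinates); the wrist camera has in their place "tool_from_camera" (4x4, takes a point from camera to tool coordinates, whose origin is the TCP and whose axes are the flange's). Camera axes: x right, y down, z forward; pixel columns grow to the right and rows downward; lengths in m; the calibration is good to about 2 mm. A picture is of the moment at which its call begins: read the wrist's pose just before it.
- arm.job_done(): hands the job in, once; it reports no verdict.
The state is a dict: "t": time; "qpos": joint angles; "joint_velocities": joint speeds; "tau": joint torques, N m; "ee_pos": TCP position; "ee_rot": TCP orientation; "force": force on the tool from outside, world axes, zero at the start; "moment": the same for the moment, N m; "opening": finger opening in m.
Only numpy, scipy, OpenCV 4.12 (cv2) and the standard library are available. Lean on these libraries where they do the work, as an engineer would, in place of code of your own. Each camera call takes 0.05 s, during which the arm holds its last target. There are 200 camera calls.

TASK

The clamp that holds the bat blank is opened by a flat key lying in a notch somewhere along the sprung wooden edge in front of the blank. Put a fingertip on the edge at the end with the round steel boss, so that the edge gives a little, and feel along it, without ever pushing the edge right down, until the fingertip drops into the notch; then press the key in the notch, and only the key, all the way down so that the jaw opens. Finish while still holding the key down, so that I can take the blank out; leave the blank and all the other things where they are and do not lift anything.

Things in the scene. Friction and masses are not known exactly. Their poses are not given: they have to be found in the camera images.
- fixture: Clamping fixture fixed to the bench: grey board 18 mm thick, spanning its x -130..150 mm, y -200..200 mm. Origin on the bench under it; x points away from the robot, y along the edge, z up. Centred on x = -100 mm, along y, a dark steel channel 40 mm wide, top 48 mm above the bench, carries the wooden edge. Behind lie wedge, jaw, blank and a rear fence (top 58 mm).
- edge_mid (a point): Point on the edge's centre line at the level of its top (75 mm above the bench), fixture y = 0; it does not sink. The edge is 22 mm wide, straight, level, from y -150 to 150 mm, then a fixed end cap of equal height to y 162. Its butted wooden bars sink together on springs: they start to give at about 2 N, then 1.1 mm per newton, up to 10 mm, and come back up.
- boss (a point): Tip of the round steel boss (28 mm across, sticks out 22 mm, lower than the edge) at the edge's -y end. The notch is NOT here: it is a single gap in the edge, 44 mm long in y, somewhere between fixture y -70 and 150 mm, differing each time, open to both sides in x. Its floor is the key's top, of the same wood, 60 mm above the bench (15 below the edge's top) until pressed.
- start_pad (a point): Centre of the top face of the edge's first bar, at the boss end; the bar is 50 mm long (along the fixture's y) and 22 mm wide. The edge runs on from here towards the fixture's +y. The point sinks with the edge.
- start_bar (a joint): How far the edge is pushed down, m: 0 = up, 0.010 = right down on its stop. All the bars of the edge sink together, wherever they are pressed; pressing the key does not move them.
- key (a joint): How far the release key in the notch is pressed, m: 0 = up, 0.007 = right down. A spring key: it starts to move at about 1.5 N, is right down at about 6 N, and comes back up if let go.
- jaw (a joint): How far the wooden clamp jaw (240 mm long, between the edge and the blank, top 49 mm above the bench) has opened towards the edge, m: it moves three times as far as the key, 0 = shut, 0.021 = open.
- blank_mid (a point): Middle of the bat blank, a pale willow piece 105 mm wide, 350 mm long along the fixture's y with a round handle stub at the +y end, top 56 mm above the bench, lying loose on the board between the jaw and the rear fence. To be left alone. Point about half-way up.
- wedge_mid (a point): Centre of a dark wooden wedge block 18 x 60 x 22 mm, lying on the board between the edge and the jaw. Leave alone.
- dog_mid (a point): Middle of a steel bench dog, a stud 26 mm across and 40 mm tall, standing on the board near its +y end. Leave alone.
- mallet_mid (a point): Centre of the head (75 x 130 x 65 mm) of a wooden mallet lying on the bench. Leave alone.
- jar_mid (a point): Middle of an amber glass jar 70 mm across, 90 mm tall. Leave alone.
- tape_mid (a point): Middle of a roll of paper tape 100 mm across, 25 mm high, lying flat. Leave alone.
- offcut_mid (a point): Centre of a wooden offcut 90 x 50 x 40 mm on the bench. Leave alone.
- brush_grip (a point): Grip of a bench brush lying on the bench. Leave alone.

How it is judged:
On the way, in this order (a step that is already met when the one before it is completed fails the run):
1. a fingertip touches the first bar of the edge, at the boss end (contact force between the fingers and start_bar above 0.3 N), for 0.05 s.
2. the fingertip feels along the rest of the edge: the edge is pushed down by more than 1 mm while the first bar is no longer touched (value of joint start_bar above 0.001 m and contact force between the fingers and start_bar below 0.1 N), for 0.1 s.
3. the key is pressed with the fingers by at least 5 of its 7 mm and the jaw has opened (value of joint key above 0.005 m and value of joint jaw above 0.013 m and contact force between the fingers and key above 1 N), for 0.2 s.
At the end, for the whole second after the job is handed in: The fingers still hold the key down by at least 5 of its 7 mm (with more than 1 N), the jaw is open by more than 13 mm, the edge is up to within 2 mm, and the blank is within 15 mm of where it was (all of step 3 and value of joint start_bar below 0.002 m and distance of blank_mid from where it was at the start of the episode below 0.015 m); the arm keeps its last pose, push and grip.
It fails at once if the edge is pushed right down (past 9 of its 10 mm) (value of joint start_bar above 0.009 m).
It fails at once if the blank is lifted or shifted by more than 15 mm (distance of blank_mid from where it was at the start of the episode above 0.015 m).
It fails at once if another thing is moved by more than 20 mm (distance of any of wedge_mid, dog_mid, mallet_mid, jar_mid, tape_mid, offcut_mid, brush_grip from where it was at the start of the episode above 0.02 m).
It also fails if it takes over 64 s, if anything falls off the work surface, if the arm or the gripper's body presses on something with over 40 N, if the wrist force passes 120 N, or if a joint passes its speed limit or range.

## Working session

There is one attempt and no reset: what is moved stays moved. The work goes in short steps, Python scripts to look and compute and a tool call to move; the robot and the scene stay as the last step left them, time stands still between calls to the robot, and variables do not carry over. Pictures are saved under pics/ and viewed, about 8 in all and at most 12, crops included, and the job is handed in when it is done.

Besides the shell and the picture viewer there is one more tool, called after "Request:" as name([rows], argument=value, ...), one row to a line, values as JSON. arm_command: Moves the arm, as the interface text tells. Its arguments: {"type":"object","properties":{"motion":{"type":"array","items":{"type":"array","items":{"type":"number"}}},"newtons":{"type":"number"}},"required":["motion"]}

```bash
mkdir -p pics; cat > h.py <<'E'
import numpy as np, cv2
from station import arm
def snap(name,fn):
    c=arm.camera(name); np.savez('last_'+name+'.npz',**{k:v for k,v in c.items()})
    cv2.imwrite('pics/'+fn,c['img'][:,:,::-1]); return c
def world(c,u,v,T=None):
    T=c['extrinsics'] if T is None else T
    z=c['range_z'][int(v),int(u)]; p=np.linalg.inv(c['mtx'])@[u,v,1]*z
    return (T@np.r_[p,1])[:3]
def plane(c,u,v,h,T=None):
    T=c['extrinsics'] if T is None else T
    d=T[:3,:3]@np.linalg.inv(c['mtx'])@[u,v,1]; o=T[:3,3]; return o+d*(h-o[2])/d[2]
E
python3 - <<'E'
from h import *
s=arm.read_state();print(s['t'],s['ee_pos'],s['ee_rot'],s['force'],s['opening'])
for n in('scene','side'):
    c=snap(n,n+'1.png');print(n,c['extrinsics'].round(3))
E
```

```text
0.0 [0.27998926 0.58593225 0.23004809] [[-9.02262176e-01  4.31186627e-01 -1.02895990e-03]
 [ 4.31187830e-01  9.02260355e-01 -1.81854985e-03]
 [ 1.44255348e-04 -2.08448373e-03 -9.99997817e-01]] [ 0.15943692 -0.35675917  0.21617279] 0.08523927772139152
scene [[-0.611  0.497 -0.616  1.153]
 [ 0.791  0.361 -0.493  0.499]
 [-0.023 -0.789 -0.614  0.716]
 [ 0.     0.     0.     1.   ]]
side [[-0.998 -0.053  0.03   0.466]
 [-0.059  0.731 -0.68   0.654]
 [ 0.015 -0.681 -0.733  0.839]
 [ 0.     0.     0.     1.   ]]
```

View pics/scene1.png

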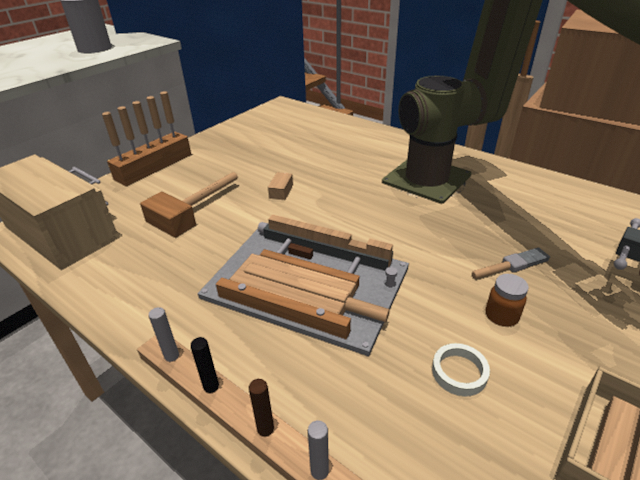

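View pics/side1.png

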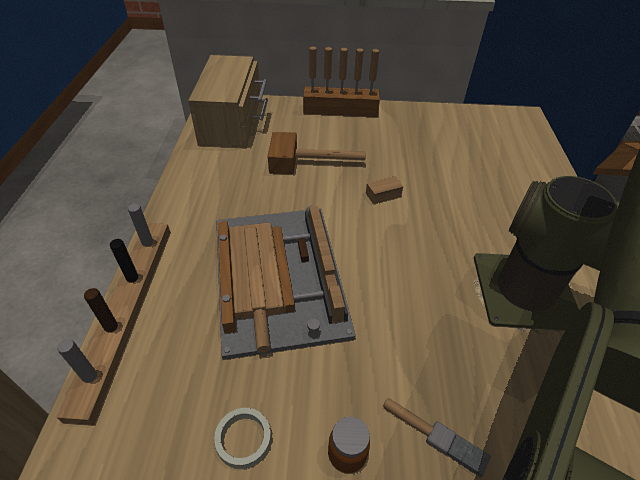

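The scene picture shows the edge running from the boss at about (263,228) to (392,255), with a likely notch near (358,245). In the side picture the edge runs from (313,208) to (340,318). Next I'll get the edge from the depth readings.

```bash
python3 - <<'E'
from h import *
for n,(u0,u1,v0,v1) in dict(scene=(240,420,200,290),side=(285,370,190,345)).items():
    c=dict(np.load('last_'+n+'.npz')); 
    vv,uu=np.mgrid[v0:v1,u0:u1]; z=c['range_z'][v0:v1,u0:u1]
    P=np.stack([uu*z,vv*z,z],-1).reshape(-1,3)@np.linalg.inv(c['mtx']).T
    P=P@c['extrinsics'][:3,:3].T+c['extrinsics'][:3,3]; ok=(z.ravel()>0)
    m=ok&(P[:,2]>.070)&(P[:,2]<.081)
    Q=P[m]; 
    l=cv2.fitLine(Q[:,:2].astype(np.float32),cv2.DIST_HUBER,0,.01,.01).ravel()
    d=l[:2]*np.sign(l[1]); o=l[2:]; nrm=np.array([d[1],-d[0]])
    s=(Q[:,:2]-o)@d; w=(Q[:,:2]-o)@nrm; k=abs(w)<.03; s=s[k];w=w[k]
    a,b=np.percentile(s,[0.5,99.5]);print(n,len(s),'dir',d,'origin',o,'s',a,b,'w',np.percentile(w,[2,98]),'z',np.median(Q[:,2]))
    print('ends',o+a*d,o+b*d)
    h,e=np.histogram(s,np.arange(a,b,.008)); print(h)
    r=(P[:,:2]-o); sa=r@d; wa=r@nrm; f=ok&(abs(wa)<.009)
    for x in np.arange(a-.03,b+.02,.008):
        g=f&(abs(sa-x)<.004); print(round((x-a)*1000),(np.percentile(P[g,2],[10,50,90])*1000).round() if g.any() else None, end='; ')
    print()
E
```

```text
scene 764 dir [-0.23268957  0.97255105] origin [ 0.47685218 -0.02522451] s -0.15005089601631877 0.1596667719754489 w [-0.01251054  0.01097253] z 0.07342975544945407
ends [ 0.51176746 -0.17115667] [0.43969939 0.13005957]
[22 18 19 20 21 19 22 20 21 19 23 24 22 20 23 23 23 22 24 25 22 21 25 22
 24 23 12  0  0  0  0  5 25 26 25 27 23 27]
-30 [15. 45. 46.]; -22 [23. 44. 46.]; -14 [45. 47. 47.]; -6 [46. 47. 47.]; 2 [52. 71. 75.]; 10 [49. 70. 74.]; 18 [51. 72. 74.]; 26 [48. 71. 75.]; 34 [47. 73. 75.]; 42 [53. 71. 75.]; 50 [47. 71. 74.]; 58 [47. 72. 74.]; 66 [47. 72. 75.]; 74 [51. 71. 73.]; 82 [48. 71. 75.]; 90 [53. 72. 74.]; 98 [51. 70. 75.]; 106 [48. 71. 75.]; 114 [48. 69. 75.]; 122 [47. 73. 75.]; 130 [46. 72. 75.]; 138 [50. 71. 74.]; 146 [50. 72. 74.]; 154 [49. 71. 74.]; 162 [50. 66. 74.]; 170 [50. 67. 75.]; 178 [50. 71. 75.]; 186 [52. 73. 75.]; 194 [52. 72. 75.]; 202 [52. 72. 75.]; 210 [50. 64. 74.]; 218 [48. 58. 59.]; 226 [51. 59. 60.]; 234 [49. 58. 60.]; 242 [48. 58. 60.]; 250 [49. 59. 61.]; 258 [47. 68. 75.]; 266 [49. 72. 75.]; 274 [49. 73. 75.]; 282 [53. 73. 75.]; 290 [52. 71. 75.];
[... 555 characters left out ...]
77.]; 42 [73. 74. 76.]; 50 [73. 75. 77.]; 58 [72. 75. 76.]; 66 [72. 74. 77.]; 74 [72. 75. 76.]; 82 [74. 75. 76.]; 90 [73. 74. 76.]; 98 [73. 75. 76.]; 106 [72. 75. 76.]; 114 [72. 74. 75.]; 122 [73. 74. 76.]; 130 [73. 74. 76.]; 138 [73. 75. 76.]; 146 [73. 75. 76.]; 154 [73. 74. 75.]; 162 [72. 75. 76.]; 170 [73. 74. 76.]; 178 [73. 74. 75.]; 186 [72. 74. 76.]; 194 [72. 74. 76.]; 202 [73. 75. 76.]; 210 [59. 66. 75.]; 218 [58. 60. 62.]; 226 [58. 59. 61.]; 234 [59. 60. 61.]; 242 [58. 60. 62.]; 250 [74. 74. 74.]; 258 [72. 74. 77.]; 266 [73. 74. 77.]; 274 [73. 75. 76.]; 282 [73. 74. 76.]; 290 [73. 75. 76.]; 298 [73. 75. 76.]; 306 [25. 58. 75.]; 314 [17. 28. 66.]; 322 [16. 18. 19.]; 330 [16. 17. 19.];
```

The edge fits well: 310 mm long against 312, top at z 0.074–0.075. The gap is 211–255 mm from the boss end, with its floor at 60 mm. That is fixture y of about 61–105, where the notch should be. Moving above the first bar with the fingers closed and tool x along the edge.

Request:
arm_command([
  [15,-49,0,0,0,-3.4,0],
  [15,-49,0,0,0,-3.4,0],
  [15,-49,0,0,0,-3.4,0],
  [15,-49,0,0,0,-3.4,0],
  [15,-49,0,0,0,-3.4,0],
], newtons=30)

```text
t: 0.72
ee_pos: [0.3553, 0.3398, 0.2308]
ee_rot: [[-0.736, 0.677, -0.0], [0.677, 0.736, -0.0], [-0.0, -0.001, -1.0]]
force: [0.2, -0.4, -0.5]
opening: -0.0001
```

Request:
arm_command([
  [15,-49,-5,0,0,-3.4,0],
  [15,-49,-5,0,0,-3.4,0],
  [15,-49,-5,0,0,-3.4,0],
  [15,-49,-5,0,0,-3.4,0],
  [15,-49,-5,0,0,-3.4,0],
])

```text
t: 1.35
ee_pos: [0.4302, 0.0948, 0.2059]
ee_rot: [[-0.505, 0.863, -0.0], [0.863, 0.505, 0.0], [0.0, -0.0, -1.0]]
force: [0.6, 0.6, 0.3]
opening: 0.0002
```

Request:
arm_command([
  [15,-49,-10,0,0,-3.4,0],
  [15,-49,-10,0,0,-3.4,0],
  [15,-49,-10,0,0,-3.4,0],
  [15,-49,-10,0,0,-3.4,0],
  [15,-49,-10,0,0,-3.4,0],
])

```text
t: 1.98
ee_pos: [0.5053, -0.1502, 0.1556]
ee_rot: [[-0.23, 0.973, -0.0], [0.973, 0.23, 0.0], [0.0, -0.0, -1.0]]
force: [1.0, 1.0, 0.4]
opening: -0.0001
```

Request:
arm_command([
  [0,0,0,0,0,0,0],
  [0,0,0,0,0,0,0],
  [0,0,0,0,0,0,0],
  [0,0,0,0,0,0,0],
  [0,0,0,0,0,0,0],
])

```text
t: 2.6
ee_pos: [0.5053, -0.1479, 0.1566]
ee_rot: [[-0.234, 0.972, 0.001], [0.972, 0.234, -0.0], [-0.0, 0.0, -1.0]]
force: [-0.8, -0.6, -0.7]
opening: -0.0003
```

Request:
arm_command([
  [0,0,-14,0,0,0,0],
  [0,0,-14,0,0,0,0],
  [0,0,-14,0,0,0,0],
  [0,0,-14,0,0,0,0],
  [0,0,-14,0,0,0,0],
])

```text
t: 3.22
ee_pos: [0.5051, -0.1485, 0.085]
ee_rot: [[-0.233, 0.973, -0.001], [0.973, 0.233, 0.0], [0.0, -0.0, -1.0]]
force: [0.6, 0.1, -0.2]
opening: 0.0004
```

```bash
python3 - <<'E'
from h import *
s=arm.read_state();print(s['ee_pos'],s['force'])
c=snap('wrist','w1.png')
T=np.eye(4);T[:3,:3]=s['ee_rot'];T[:3,3]=s['ee_pos'];T=T@c['tool_from_camera']
vv,uu=np.mgrid[0:480,0:640]; z=c['range_z']
P=np.stack([uu*z,vv*z,z],-1).reshape(-1,3)@np.linalg.inv(c['mtx']).T
P=P@T[:3,:3].T+T[:3,3]; m=(z.ravel()>0)&(abs(P[:,2]-.0745)<.004)
d=np.array([-.2338,.9723]);n=np.array([d[1],-d[0]]);A=np.array([.5095,-.1722])
r=P[:,:2]-A; sa=r@d;wa=r@n; m&=(abs(wa)<.03)
for x in range(-10,330,10):
    g=m&(abs(sa*1000-x)<5)
    if g.sum()>10: print(x,g.sum(),(np.percentile(wa[g],[3,97])*1000).round(1),round(np.median(P[g,2])*1000,1))
print('tcp',(s['ee_pos'][:2]-A)@d,(s['ee_pos'][:2]-A)@n)
c=snap('side','s2.png'); cv2.imwrite('pics/s2c.png',cv2.resize(c['img'][150:350,230:430,::-1],(600,600)))
E
```

```text
[ 0.50508513 -0.14851572  0.0850454 ] [ 0.55644638  0.1413393  -0.17757129]
20 44 [-11.3  10. ] 74.5
30 647 [-11.2   9.5] 74.6
40 883 [-11.    9.7] 74.6
50 934 [-11.1   9.7] 74.7
60 973 [-11.    9.5] 74.6
70 1043 [-11.1   9.8] 74.6
80 1102 [-10.9   9.7] 74.7
90 1145 [-11.1   9.6] 74.7
100 1277 [-10.9   9.8] 74.7
110 1293 [-11.    9.6] 74.7
120 1410 [-10.9   9.9] 74.7
130 1491 [-10.9   9.7] 74.7
140 1597 [-10.9   9.9] 74.7
150 686 [-10.9   9.8] 74.6
tcp 0.024060420398606595 0.0012448052577634762
```

View pics/s2c.png

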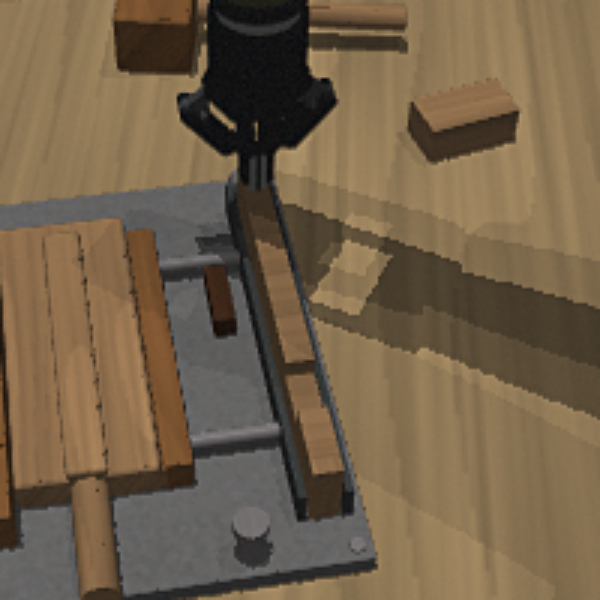

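View pics/w1.png

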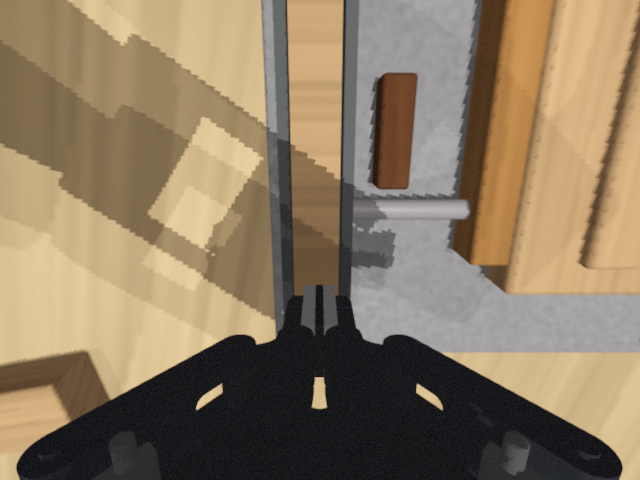

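Both pictures show the fingertip right above the first bar at the boss end, about 2 mm off the centre line. The notch is at about (290,370) in the side crop. Lowering now.

Request:
arm_command([
  [-1.8,-0.4,-3,0,0,0,0],
  [0,0,-3,0,0,0,0],
  [0,0,-3,0,0,0,0],
  [0,0,-2,0,0,0,0],
  [0,0,0,0,0,0,0],
])

```text
t: 3.95
ee_pos: [0.5035, -0.1489, 0.0752]
ee_rot: [[-0.233, 0.973, -0.0], [0.973, 0.233, 0.0], [0.0, -0.0, -1.0]]
force: [0.3, 0.8, 0.1]
opening: 0.0
```

Request:
arm_command([
  [0,0,-1,0,0,0,0],
  [0,0,-1,0,0,0,0],
  [0,0,0,0,0,0,0],
  [0,0,0,0,0,0,0],
  [0,0,0,0,0,0,0],
])

```text
t: 4.58
ee_pos: [0.5037, -0.149, 0.0736]
ee_rot: [[-0.233, 0.973, 0.0], [0.973, 0.233, -0.0], [-0.0, 0.0, -1.0]]
force: [-0.3, -0.4, 3.3]
opening: 0.0001
```

Request:
arm_command([
  [0,0,-1,0,0,0,0],
  [0,0,-1,0,0,0,0],
  [0,0,0,0,0,0,0],
  [0,0,0,0,0,0,0],
  [0,0,0,0,0,0,0],
])

```text
t: 5.2
ee_pos: [0.5037, -0.149, 0.0715]
ee_rot: [[-0.233, 0.973, 0.0], [0.973, 0.233, -0.0], [-0.0, 0.0, -1.0]]
force: [-0.3, 0.4, 5.1]
opening: 0.0003
```

Request:
arm_command([
  [-1.9,7.8,0,0,0,0,0],
  [-1.9,7.8,0,0,0,0,0],
  [-1.9,7.8,0,0,0,0,0],
  [-1.9,7.8,0,0,0,0,0],
  [-1.9,7.8,0,0,0,0,0],
])

```text
t: 5.82
ee_pos: [0.494, -0.1095, 0.0715]
ee_rot: [[-0.233, 0.972, 0.0], [0.972, 0.233, -0.0], [-0.001, 0.0, -1.0]]
force: [1.7, -3.9, 5.4]
opening: 0.0001
```

Request:
arm_command([
  [-1.9,7.8,0,0,0,0,0],
  [-1.9,7.8,0,0,0,0,0],
  [-1.9,7.8,0,0,0,0,0],
  [-1.9,7.8,0,0,0,0,0],
  [-1.9,7.8,0,0,0,0,0],
])

```text
t: 6.45
ee_pos: [0.4843, -0.0705, 0.0714]
ee_rot: [[-0.233, 0.972, 0.0], [0.972, 0.233, -0.0], [-0.0, -0.0, -1.0]]
force: [1.6, -4.2, 4.5]
opening: -0.0001
```

Request:
arm_command([
  [-1.9,7.8,0,0,0,0,0],
  [-1.9,7.8,0,0,0,0,0],
  [-1.9,7.8,0,0,0,0,0],
  [-1.9,7.8,0,0,0,0,0],
  [-1.9,7.8,0,0,0,0,0],
])

```text
t: 7.08
ee_pos: [0.4747, -0.0315, 0.0713]
ee_rot: [[-0.233, 0.972, -0.0], [0.972, 0.233, -0.0], [-0.0, -0.0, -1.0]]
force: [1.4, -3.6, 5.6]
opening: 0.0001
```

Request:
arm_command([
  [-1.9,7.8,0,0,0,0,0],
  [-1.9,7.8,0,0,0,0,0],
  [-1.9,7.8,0,0,0,0,0],
  [-1.9,7.8,0,0,0,0,0],
  [-1.9,7.8,0,0,0,0,0],
])

```text
t: 7.7
ee_pos: [0.4651, 0.0075, 0.0712]
ee_rot: [[-0.233, 0.972, -0.0], [0.972, 0.233, -0.0], [-0.0, -0.001, -1.0]]
force: [0.4, -4.0, 5.1]
opening: 0.0001
```

Request:
arm_command([
  [-1.2,4.9,0,0,0,0,0],
  [-1.2,4.9,0,0,0,0,0],
  [-1.2,4.9,0,0,0,0,0],
  [-1.2,4.9,0,0,0,0,0],
  [-1.2,4.9,0,0,0,0,0],
])

```text
t: 8.32
ee_pos: [0.4589, 0.0319, 0.0711]
ee_rot: [[-0.233, 0.972, -0.001], [0.972, 0.233, -0.0], [-0.0, -0.001, -1.0]]
force: [1.1, -4.0, 5.5]
opening: 0.0001
```

Request:
arm_command([
  [-0.7,2.9,0,0,0,0,0],
  [-0.7,2.9,0,0,0,0,0],
  [-0.7,2.9,0,0,0,0,0],
  [-0.7,2.9,0,0,0,0,0],
  [0,0,0,0,0,0,0],
])

```text
t: 8.95
ee_pos: [0.4553, 0.0437, 0.0701]
ee_rot: [[-0.233, 0.972, -0.003], [0.972, 0.233, 0.001], [0.001, -0.003, -1.0]]
force: [-0.3, -0.7, -0.0]
opening: -0.0001
```

Force fell from 5.5 N to 0 at s ≈ 222 mm: the fingertip has dropped into the notch where the pictures put it. Going on to the middle, then down onto the key (top at 60 mm).

Request:
arm_command([
  [-0.3,3.6,0,0,0,0,0],
  [-0.3,3.5,0,0,0,0,0],
  [-0.4,3.5,0,0,0,0,0],
  [0,0,0,0,0,0,0],
  [0,0,0,0,0,0,0],
])

```text
t: 9.57
ee_pos: [0.4557, 0.0538, 0.0713]
ee_rot: [[-0.233, 0.973, 0.0], [0.973, 0.233, -0.0], [-0.0, 0.0, -1.0]]
force: [-0.1, 0.1, -0.6]
opening: -0.0002
```

Request:
arm_command([
  [0,0,-2,0,0,0,0],
  [0,0,-2,0,0,0,0],
  [0,0,-2,0,0,0,0],
  [0,0,-2,0,0,0,0],
  [0,0,0,0,0,0,0],
])

```text
t: 10.2
ee_pos: [0.4555, 0.0537, 0.0631]
ee_rot: [[-0.233, 0.973, -0.0], [0.973, 0.233, -0.0], [0.0, -0.0, -1.0]]
force: [-0.8, 0.0, 0.3]
opening: -0.0
```

```bash
python3 - <<'E'
from h import *
s=arm.read_state();print(s['ee_pos'],s['force'])
c=snap('side','s3.png'); d=snap('scene','c3.png')
cv2.imwrite('pics/m3.png',np.hstack([cv2.resize(x['img'][v:v+130,u:u+130,::-1],(400,400)) for x,u,v in((c,260,200),(d,290,180))]))
E
```

```text
[0.45550764 0.05372283 0.06306388] [-0.82793511  0.0155586   0.28112986]
```

View pics/m3.png

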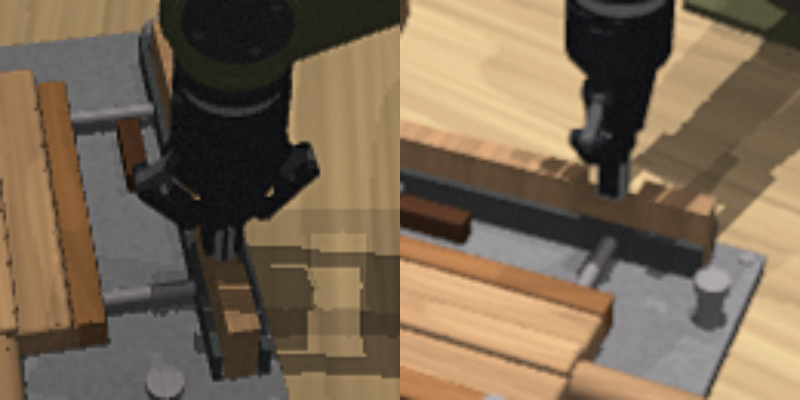

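The fingertip (crop pixels (225,250) and (612,190)) is inside the notch, clear of both walls. Pressing.

Request:
arm_command([
  [0,0,-2,0,0,0,0],
  [0,0,-2,0,0,0,0],
  [0,0,-2,0,0,0,0],
  [0,0,0,0,0,0,0],
  [0,0,0,0,0,0,0],
])

```text
t: 10.92
ee_pos: [0.4558, 0.0538, 0.0576]
ee_rot: [[-0.233, 0.973, 0.0], [0.973, 0.233, 0.0], [-0.0, 0.0, -1.0]]
force: [-1.0, 0.0, 2.7]
opening: 0.0
```

Request:
arm_command([
  [0,0,-2,0,0,0,0],
  [0,0,-1,0,0,0,0],
  [0,0,-1,0,0,0,0],
  [0,0,0,0,0,0,0],
  [0,0,0,0,0,0,0],
])

```text
t: 11.55
ee_pos: [0.4559, 0.0538, 0.0536]
ee_rot: [[-0.233, 0.973, 0.0], [0.973, 0.233, 0.0], [-0.0, 0.0, -1.0]]
force: [-2.0, 0.6, 5.4]
opening: -0.0001
```

Force 5.4 N at about 6.4 mm of travel, as expected for the key. A little further, to its stop, then I'll check the jaw.

Request:
arm_command([
  [0,0,-1,0,0,0,0],
  [0,0,-1,0,0,0,0],
  [0,0,0,0,0,0,0],
  [0,0,0,0,0,0,0],
  [0,0,0,0,0,0,0],
])

```text
t: 12.18
ee_pos: [0.456, 0.0538, 0.0529]
ee_rot: [[-0.233, 0.973, -0.0], [0.973, 0.233, -0.0], [0.0, -0.0, -1.0]]
force: [-5.8, -0.6, 14.4]
opening: 0.0001
```

```bash
python3 - <<'E'
from h import *
s=arm.read_state();print(s['t'],s['ee_pos'],s['force'])
o=dict(np.load('last_side.npz')); c=snap('side','s4.png')
d=np.array([-.2338,.9723]);n=np.array([d[1],-d[0]]);A=np.array([.5095,-.1722])
for k in(o,c):
    vv,uu=np.mgrid[0:480,0:640]; z=k['range_z']
    P=np.stack([uu*z,vv*z,z],-1).reshape(-1,3)@np.linalg.inv(k['mtx']).T@k['extrinsics'][:3,:3].T+k['extrinsics'][:3,3]
    r=P[:,:2]-A; S=r@d*1000; W=r@n*1000; H=P[:,2]*1000
    e=(abs(W)<9)&(H>62)&(H<80); 
    for a,b in((265,300),(40,90)):
        q=e&(S>a)&(S<b)&(H<78); print('edge z',a,np.median(H[q]) if q.any() else None,q.sum())
    j=(S>150)&(S<250)&(W>20)&(W<90)&(abs(H-49)<4); print('jaw front w',np.percentile(W[j],[1,5,50]))
cv2.imwrite('pics/m4.png',np.hstack([cv2.resize(k['img'][190:350,210:370,::-1],(400,400)) for k in(o,c)]))
E
```

```text
12.175 [0.45604987 0.05376071 0.05289822] [-5.79684023 -0.57450587 14.36757158]
edge z 265 74.89409440455918 112
edge z 40 73.91508691816261 21
jaw front w [87.62167363 87.7782614  88.87248486]
edge z 265 74.73575053213743 115
edge z 40 74.04732598485303 18
jaw front w [66.74435283 67.77381718 77.84248961]
```

View pics/m4.png

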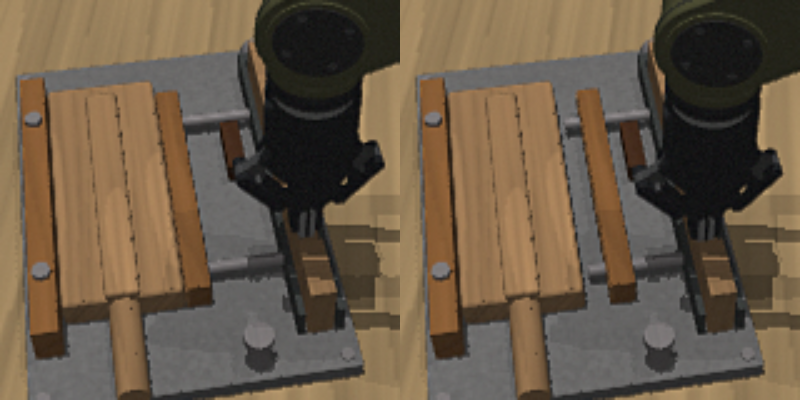

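The right half shows the jaw moved away from the blank by about 21 mm, with the blank, wedge and edge unmoved. Handing in while still holding.

```bash
python3 -c "
from station import arm
print(arm.job_done()); s=arm.read_state(); print(s['t'],s['ee_pos'],s['force'])"
```

```text
the job is handed in; nothing more can be done
None
the job is handed in; nothing more can be done
```

The key is held right down and the jaw is open, so the blank is free to take out.

- **Feeling along the edge:** I set the closed fingertip on the first bar at the boss end with about 5 N, so the edge sank 3–4 mm (it must stay under 9). I slid it along until the force fell to zero about 222 mm from the boss end, where the cameras had shown the notch. I moved on to the middle of the notch, then pressed the key.
- **Last checks, just before handing in:** the fingertip was at z 0.053, which is 7 mm below the key's top, with about 14 N on the key at its stop. The jaw had moved about 20–21 mm. The edge was up, measured at 74–75 mm. In the picture the blank and the wedge had not moved.
- **Not confirmed:** no check disagreed. I saw no state reading after handing in, so the final one-second hold is not confirmed. I did not measure the positions of the jar, tape, brush, mallet and offcut again, but the arm did not go near them.

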